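# Lock the spindle, free the guard cover and hold it open

### The job

On the blue gear test rig, first turn the dark knurled lock collar clockwise until its white line points at the green mark, so that the spindle is locked. Then tug the yellow guard cover upward by its bar handle: only if it proves caught, let it down and press the red release button fully in; then lift the cover to at least 40 degrees and finish while still holding it open there. Leave the loose parts on the bench alone.

Things in the scene. Friction and masses are not known exactly. Their poses are not given: they have to be found in the camera images.
- test_rig: fixed blue gear test rig, right of a 230 mm tall grey gearbox housing. Origin on the bench under it; own x points away from the operator, y left. Base x -155 to 105, y -90 to 90 mm; aluminium deck 32 mm high. Behind the deck a grey box with a gear, x -30 to 95, y -80 to 80 mm, 100 mm high, shut by the yellow cover. On the deck: lock collar at (-110, -55) mm, red button at (-110, 27) mm.
- collar_top (a point): centre of the top face of the lock collar, on its vertical axis, 70 mm above the bench. The collar is a dark knurled steel cylinder, 46 mm across and 38 mm high (its sides can be gripped from 38 to 66 mm above the bench), with a brass centre and a white line from the centre to the rim.
- lock_collar (a joint): turn of the lock collar in rad, growing clockwise seen from above, 0 to 1.2. It starts between 0 (line at the red mark) and 0.35; 1.2 is the locked stop, where the white line points at the green mark (rig's own -x, towards the operator). Stiff friction of about 0.12 Nm keeps it where it is left.
- cover_bar (a point): middle of the round steel bar handle near the front edge of the guard cover: bar 12 mm thick, 52 mm between its two posts, parallel to the rig's y. With the cover shut the bar's centre is at rig x -8, y 0, 145 mm above the bench, with 38 mm from it down to the cover's top face, so fingers pass on both sides of it. The bar may turn between the pads while the cover swings.
- cover_hinge (a point): middle of the cover's hinge axis, on the rear top edge of the box (rig x +95, y 0, z 100 mm); the axis runs along the rig's y. The cover bar lies 103 mm in front of it and 45 mm above it when the cover is shut.
- guard_cover (a joint): opening angle of the guard cover in rad: 0 shut, growing as the front edge rises, stop at 1.2. The cover (0.46 kg) falls shut when let go from any angle. When shut and caught it has about 4 mm of play at the bar (0.04 rad) before the catch stops it firmly; when not caught it simply lifts with about 3 N at the bar.
- release_top (a point): centre of the top of the red release button (28 mm across, in a black round housing 44 mm across), 56 mm above the bench when out.
- release (a joint): travel of the release button in m: 0 out, 0.010 fully in; sprung, about 1.5 N at first and 6 N fully in. Pressing it fully in pushes the catch off the cover; the catch then stays off and the button springs back.
- catch_point (a point): a point on the hidden catch inside the front wall of the box, 8 mm above its pivot. It moves less than 3 mm between caught and free, so readings hardly tell the state: tug the cover to learn it. At the start the catch may be on or off; nothing outside shows which.
- bearing_b: loose ball bearing, 52 mm across, 15 mm high, behind the rig; origin under its centre. Not to be touched.
- oil_seal: loose black oil seal ring, 58 mm across, 10 mm high, right of the rig; origin under its centre. Not to be touched.
- planet_gear: loose grey planet gear, 54 mm across, 24 mm high, on the left half of the bench; origin under its centre. Not to be touched.
- clutch_disc: loose brown clutch disc, 122 mm across, 8 mm high, at the far left; origin under its centre. Not to be touched.

How it is judged:
By the outcome, as a careful person would: the job done as asked, in the order asked, and still so for the second after the job is handed in, while the arm keeps its last pose, push and grip.
It also fails if it takes over 64 s, if anything falls off the work surface, if the arm or the gripper's body presses on something with over 40 N, if the wrist force passes 120 N, or if a joint passes its speed limit or range.

### The arm

A 6-joint arm with a two-finger parallel gripper is mounted at the origin on a cart in front of the work surface, level with it; the furniture and walls round the work are solid. World frame = base frame: x ahead of the robot, y to its left, z up, the work surface at z = 0. Lengths are in m, angles in rad, forces in N, time in s.
With the tool pointing down it reaches from about 0.375 to 0.9 m from the base axis. Payload 3.1 kg.
Tool frame: the origin (TCP) lies midway between the tips of the shut fingers; the grasp point (between the pads) lies 19 mm behind it; z points along the fingers, y is the line along which they close (so a half turn about z gives the same grasp; the last joint's range is limited). The gripper opens to 85 mm and grips with 20 to 120 N. Pads are 22 mm wide; open, the fingers measure 114 mm over their backs; the gripper's body (76 mm by 85 mm) begins 54 mm behind the grasp point. The pads swing forward as they close: fully open they stand 13 mm farther back than shut.
Start: joints at [-1.315, 0.527, 1.433, -0, 1.181, -0.178], TCP at [0.263, -0.567, 0.231] pointing down, gripper open.
Joint ranges: [-3.08, 3.08], [-0.75, 2.2], [0.22, 2.44], [-1.43, 4.57], [0, 2.65], [-2.85, 2.85]. Speed limits (rad/s): [2.79, 2.79, 3.14, 3.14, 3.14, 3.14].

### API

Orientations are given as a unit quaternion [x, y, z, w].
In Python, from station import manip gives the robot as it stands.
- The arm moves only by the tool drive_tool, never from a script. Its argument "motion" is a list that holds one entry, the list of rows, each a list of 5 numbers: the finger opening in mm, from 0 to 85.4, then the shift along the tool's x, y, z in units of 30 mm (1.0 is 30 mm), then the turn about the tool's z in units of 8 degrees (1.0 is 8 degrees). In form: [[[fingers, x, y, z, yaw], ...]]. A call has 1 to 10 rows; each row is the pose to reach, as a shift and turn from the pose commanded when the call began, along the tool's axes at that moment; what a row does not reach only later rows make up. A row lasts 1/10 s, in which the tool goes at most 50 mm and 8.59 degrees, less where a joint would pass 70% of its speed; a pose out of reach is approached as far as the arm can. A call with a gripper value outside its range is refused whole. The fingers move at their own pace and stop on an object; "squeeze" is the grip in N (left out, the last holds). Time passes only in rows, so rows that repeat a pose let the fingers close. It gives the time, the measured TCP pose, the force, the opening and the grip force at its end, in the units of the state.
- manip.sense(): the state, without advancing time (a new reading comes with each control period).
- manip.snapshot(name): name is "scene" or "top" or "wrist"; returns the picture (480x640x3 uint8, red, green, blue); there is no depth.
- manip.camera_model(name): a dict with "fov_y" (degrees; the focal length in pixels is half the picture's height over the tangent of half this angle, whatever the lens; pixels are square), "cx", "cy" (the principal point, pixels), "origin" and "orientation" of the camera in the world. Camera axes: x right, y up, looking along -z (the intrinsics and any distortion apply to the point x, -y, -z); pixel columns grow to the right and rows downward; lengths in m; the calibration is good to about 2 mm. A picture is of the moment at which its call begins: read the wrist's pose just before it. camera_model takes no time and is no camera call; for the wrist camera it gives the pose at the moment of the call.
- manip.sign_off(): hands the job in; it is judged then, once.
The state is a dict: "t": time; "q": joint angles; "qd": joint speeds; "tau": joint torques, N m; "tcp_pos": TCP position; "tool_rot": TCP orientation; "force": force on the tool from outside, world axes, zero at the start; "ft_torque": the same for the moment, N m; "finger_gap": opening from 0.0 (shut) to 1.0 (fully open); "gripper_force": force on a finger pad.
Only numpy, scipy, OpenCV 4.12 (cv2) and the standard library are available. Lean on these libraries where they do the work, as an engineer would, in place of code of your own. Each camera call takes 0.05 s, during which the arm holds its last target. There are 200 camera calls.

## Working session

There is one attempt and no reset: what is moved stays moved. The work goes in short steps, Python scripts to look and compute and a tool call to move; the robot and the scene stay as the last step left them, time stands still between calls to the robot, and variables do not carry over. Pictures are saved under pics/ and viewed, at most 10 in all, crops included, and the job is handed in when it is done.

Besides the shell and the picture viewer there is one more tool, called after "Emit:" as name([rows], argument=value, ...), one row to a line, values as JSON. drive_tool: Moves the arm, as the interface text tells. Its arguments: {"type":"object","properties":{"motion":{"type":"array","items":{"type":"array","items":{"type":"array","items":{"type":"number"}}}},"squeeze":{"type":"number"}},"required":["motion"]}

```bash
mkdir -p pics; ls
python3 - <<'E'
from station import manip
import cv2,numpy as np
s=manip.sense();print({k:np.round(v,3) for k,v in s.items()})
for n in("scene","top"):
    print(n,manip.camera_model(n)); cv2.imwrite(f"pics/{n}0.png",manip.snapshot(n)[...,::-1])
print(manip.camera_model("wrist"))
E
```

```text
pics
{'t': np.float64(0.0), 'q': array([-1.314,  0.528,  1.434, -0.   ,  1.181, -0.179]), 'qd': array([ 0.   ,  0.002, -0.001, -0.002, -0.001, -0.   ]), 'tau': array([-4.0000e-03, -4.4236e+01, -1.7803e+01, -0.0000e+00,  8.0000e-03,
       -0.0000e+00]), 'tcp_pos': array([ 0.263, -0.566,  0.23 ]), 'tool_rot': array([ 0.976,  0.216, -0.   , -0.001]), 'force': array([0.293, 0.023, 0.314]), 'ft_torque': array([ 0.01 , -0.002,  0.028]), 'gripper_force': np.float64(0.0), 'finger_gap': np.float64(1.002)}
scene {'fov_y': 42.08614131191756, 'cx': 313.8945976850492, 'cy': 233.21420318814495, 'origin': array([-0.25178317, -0.86589424,  1.28067753]), 'orientation': array([ 0.34357874, -0.1534316 , -0.35921435,  0.85403597])}
top {'fov_y': 51.92550040767255, 'cx': 319.6514714634369, 'cy': 231.11262514778306, 'origin': array([0.04232231, 0.22166109, 1.47366677]), 'orientation': array([-0.105911  ,  0.17761803,  0.82595825, -0.5244308 ])}
{'fov_y': 63.392114451938426, 'cx': 317.9184156434369, 'cy': 237.3085918747998, 'origin': array([ 0.33775729, -0.53100313,  0.37303573]), 'orientation': array([-0.13537776,  0.08840163, -0.53091341,  0.83185874])}
```

View pics/scene0.png

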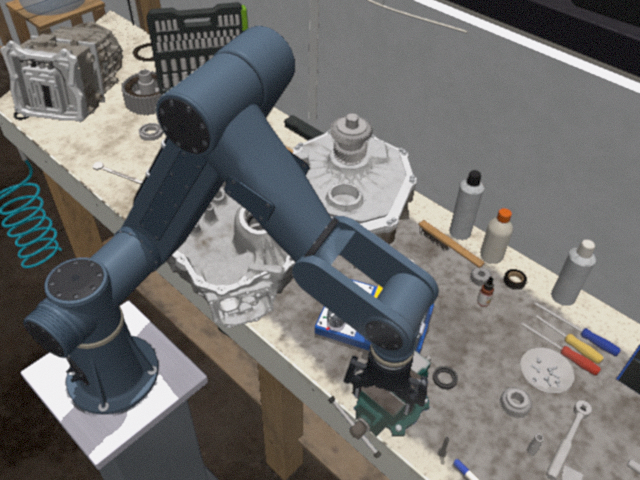

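View pics/top0.png

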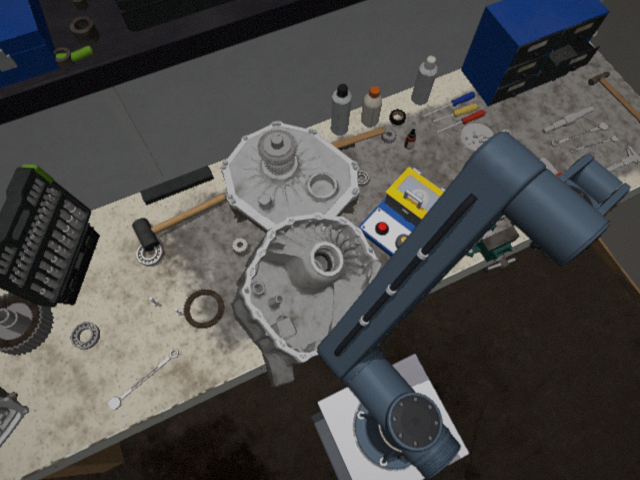

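The scene view shows the rig at about (350,310), mostly hidden by the forearm. In the top view the red button is at about (382,228), the cover bar at (415,197), and the collar at about (403,240), partly hidden by the arm.

```bash
cat > h.py <<'E'
from station import manip
import cv2,numpy as np
from scipy.spatial.transform import Rotation as R
def ray(m,u,v):
    f=240/np.tan(np.radians(m["fov_y"]/2))
    d=R.from_quat(m["orientation"]).apply([(u-m["cx"])/f,-(v-m["cy"])/f,-1])
    return np.array(m["origin"]),d/np.linalg.norm(d)
def plane(m,u,v,z):
    o,d=ray(m,u,v); return o+d*(z-o[2])/d[2]
def proj(m,p):
    f=240/np.tan(np.radians(m["fov_y"]/2))
    c=R.from_quat(m["orientation"]).inv().apply(np.array(p)-m["origin"])
    return np.array([m["cx"]+f*c[0]/-c[2],m["cy"]-f*c[1]/-c[2]])
def tri(rays):
    A=np.zeros((3,3));b=np.zeros(3)
    for o,d in rays:
        P=np.eye(3)-np.outer(d,d);A+=P;b+=P@o
    x=np.linalg.solve(A,b)
    return x,[np.linalg.norm((np.eye(3)-np.outer(d,d))@(x-o)) for o,d in rays]
def tool(p,tcp=None):
    """shift from present pose to p in tool axes, units of 30 mm"""
    s=manip.sense(); return R.from_quat(s["tool_rot"]).inv().apply(np.array(p)-s["tcp_pos"])/0.03
E
python3 - <<'E'
from h import *
m=manip.camera_model("top")
for n,u,v,z in(("btn",382,228,.056),("collar",403,240,.07),("bar",415,197,.145)): print(n,plane(m,u,v,z))
s=manip.sense();print(R.from_quat(s["tool_rot"]).as_matrix().round(3))
im=manip.snapshot("top");cv2.imwrite("pics/topc.png",cv2.resize(im[140:290,330:490,::-1],None,fx=5,fy=5)[:600,:800])
w=manip.camera_model("wrist");cv2.imwrite("pics/w0.png",manip.snapshot("wrist")[...,::-1])
E
```

```text
btn [ 0.52875738 -0.24407334  0.056     ]
collar [ 0.46046736 -0.27917779  0.07      ]
bar [ 0.54703302 -0.35526102  0.145     ]
[[ 0.907  0.421 -0.001]
 [ 0.421 -0.907  0.002]
 [ 0.    -0.002 -1.   ]]
```

View pics/w0.png

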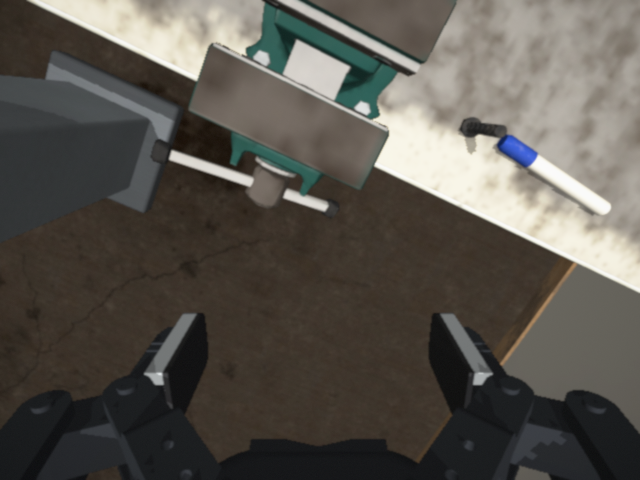

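The wrist view shows only the vise and the bench edge. The rig yaw is about -66°, so the tool's x axis already lies near the rig's +y. I'll move the wrist camera over the rig.

Emit:
drive_tool([
  [[85,1.4,-0.5,-1.5,0],[85,2.8,-1,-3,0],[85,4.2,-1.5,-3.3,0],[85,5.6,-2,-3.3,0],[85,7,-2.5,-3.3,0],[85,7.5,-3,-3.3,0],[85,7.5,-3,-3.3,0],[85,7.5,-3,-3.3,0]],
])

```text
t: 1.0
tcp_pos: [0.4296, -0.39, 0.3303]
tool_rot: [0.976, 0.217, -0.0, 0.0]
force: [-0.2, -1.0, -0.2]
finger_gap: 0.994
gripper_force: 0.0
```

Run:
```python
from h import *
s=manip.sense();print(s["t"],s["tcp_pos"],s["q"].round(3),s["force"])
m=manip.camera_model("wrist");im=manip.snapshot("wrist");cv2.imwrite("pics/w1.png",im[...,::-1])
import pickle;pickle.dump((m,im),open("w1.pkl","wb"));print(m)
```

```text
1.0 [ 0.4296407  -0.38995681  0.33026579] [-9.290e-01  3.680e-01  1.420e+00 -1.000e-03  1.354e+00  2.050e-01] [-0.24437984 -0.97894487 -0.19825463]
{'fov_y': 63.392114451938426, 'cx': 317.9184156434369, 'cy': 237.3085918747998, 'origin': array([ 0.50420856, -0.35430754,  0.47280868]), 'orientation': array([-0.13642423,  0.0876488 , -0.53032646,  0.83214179])}
```

View pics/w1.png

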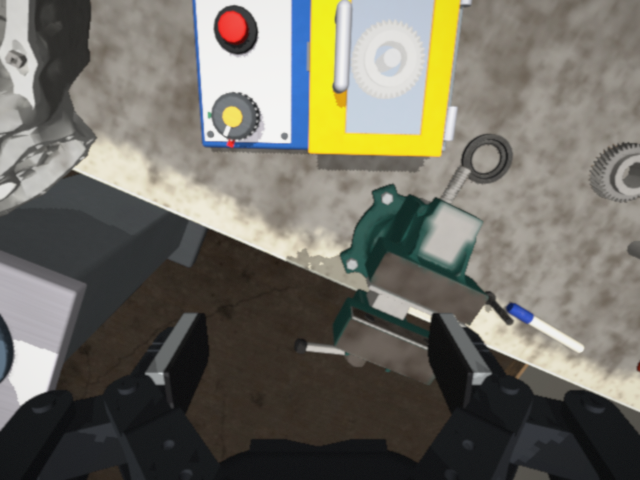

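The wrist view shows the collar at (235,117), its line pointing to about (224,137) near the red mark at (231,144), and the green mark at (210,114). The button is at (232,27) and the bar runs from (344,5) to (341,90). The housing is at the far left. I'll take a second view from closer.

Emit:
drive_tool([
  [[85,1.2,-0.3,0,0],[85,2.4,-0.6,0,0],[85,3,-1,0,0],[85,3,-1,0,0],[85,3,-1,0,0]],
])

```text
t: 1.55
tcp_pos: [0.4978, -0.3265, 0.33]
tool_rot: [0.977, 0.215, -0.0, 0.0]
force: [1.1, -0.2, -0.5]
finger_gap: 0.997
gripper_force: 0.0
```

Run:
```python
from h import *
s=manip.sense();print(s["t"],s["tcp_pos"],s["q"].round(3))
m=manip.camera_model("wrist");im=manip.snapshot("wrist");cv2.imwrite("pics/w2.png",im[...,::-1])
import pickle;pickle.dump((m,im),open("w2.pkl","wb"))
for f in("w1","w2"):
    m,im=pickle.load(open(f+".pkl","rb"));h=cv2.cvtColor(im,cv2.COLOR_RGB2HSV)
    for n,lo,hi in(("red",(0,150,90),(8,255,255)),("brass",(18,90,90),(32,200,255)),("green",(45,80,40),(85,255,255)),("yellow",(22,200,120),(32,255,255))):
        k,l,st,c=cv2.connectedComponentsWithStats(cv2.inRange(h,lo,hi))
        print(f,n,[(st[i,4],c[i].round(1).tolist()) for i in range(1,k) if st[i,4]>8 and c[i][1]<400])
```

```text
1.55 [ 0.49781717 -0.32654152  0.33002882] [-7.680e-01  3.920e-01  1.383e+00 -1.000e-03  1.367e+00  3.700e-01]
w1 red [(np.int32(751), [232.0, 26.5]), (np.int32(19), [230.6, 142.7])]
w1 brass [(np.int32(600), [384.2, 99.0]), (np.int32(525), [382.4, 79.9]), (np.int32(343), [232.0, 116.3])]
w1 green [(np.int32(9), [209.1, 114.4]), (np.int32(5173), [398.4, 236.2]), (np.int32(988), [367.5, 315.5])]
w1 yellow [(np.int32(9024), [377.1, 90.9])]
w2 red [(np.int32(626), [265.5, 122.4])]
w2 brass [(np.int32(909), [413.6, 150.8]), (np.int32(684), [413.1, 154.9]), (np.int32(280), [265.0, 203.9])]
w2 green [(np.int32(20), [242.0, 195.4]), (np.int32(4951), [410.0, 300.7]), (np.int32(92), [483.7, 332.0]), (np.int32(1298), [389.2, 382.8])]
w2 yellow [(np.int32(12136), [404.1, 144.7])]
```

View pics/w2.png

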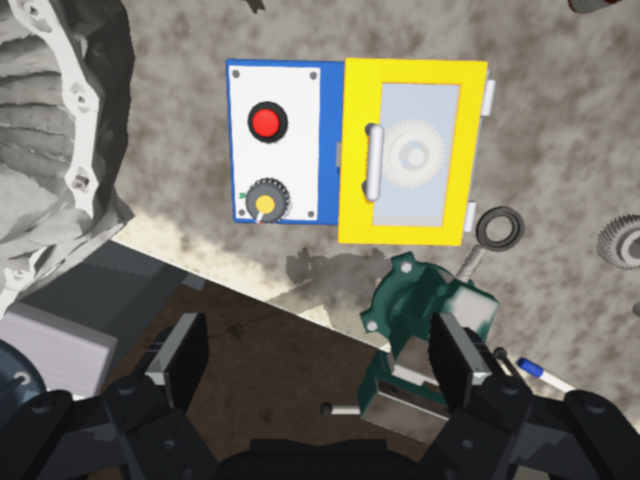

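The second view shows the whole rig: button (265,122), collar (265,203) with its line towards (260,220), bar from (375,125) to (373,200), and the housing at left ending near x=130.

```bash
python3 - <<'E'
from h import *
import pickle
(m1,i1),(m2,i2)=[pickle.load(open(f+".pkl","rb")) for f in("w1","w2")]
def bar(im,x0,x1,y0,y1):
    h=cv2.cvtColor(im,cv2.COLOR_RGB2HSV)[y0:y1,x0:x1]
    k=cv2.inRange(h,(0,0,120),(180,40,255)); 
    n,l,st,c=cv2.connectedComponentsWithStats(k);i=1+st[1:,4].argmax()
    ys,xs=np.nonzero(l==i); a=ys<np.percentile(ys,8);b=ys>np.percentile(ys,92)
    r=cv2.minAreaRect(np.stack([xs+x0,ys+y0],1).astype(np.float32))
    return r,(xs[b].mean()+x0,ys.max()+y0),(xs[a].mean()+x0,ys.min()+y0)
b1=bar(i1,325,358,0,110);b2=bar(i2,358,385,110,215);print(b1);print(b2)
T=lambda a,b:tri([ray(m1,*a),ray(m2,*b)])
print("btn",T((232,26.5),(265.5,122.4)));print("col",T((232,116.3),(265,203.9)));print("bar lower end",T(b1[1],b2[1]))
e0=plane(m2,*b2[1],.145);e1=plane(m2,*b2[2],.145);print("ends",e0,e1,(e0+e1)/2,"yaw",np.degrees(np.arctan2(*(e1-e0)[1::-1]))-90)
for m,c in((m1,(232,116.3)),(m2,(265,203.9))):print("col@.07",plane(m,*c,.07))
for m,c in((m1,(232,26.5)),(m2,(265.5,122.4))):print("btn@.056",plane(m,*c,.056))
g=plane(m2,242,195.4,.032);print("green",g)
y,x=-66,0
E
python3 - <<'E'
import pickle,cv2,sys
sys.path.insert(0,'.')
m,im=pickle.load(open("w2.pkl","rb"))
cv2.imwrite("pics/c2.png",cv2.resize(im[95:235,220:400,::-1],None,fx=4.2,fy=4.2,interpolation=cv2.INTER_CUBIC))
E
```

```text
(((345.4999694824219, 54.49999237060547), (108.99998474121094, 22.999996185302734), 90.0), (np.float64(352.0), np.int64(109)), (np.float64(347.76073619631904), np.int64(0)))
(((375.0, 162.0), (104.0, 18.0), 90.0), (np.float64(379.0), np.int64(214)), (np.float64(380.5420560747664), np.int64(110)))
btn (array([ 0.53485213, -0.24817549,  0.05320056]), [np.float64(1.4849764181971798e-05), np.float64(1.4849764181943712e-05)])
col (array([ 0.45950486, -0.28105148,  0.07115673]), [np.float64(1.4903327687059614e-05), np.float64(1.4903327687092287e-05)])
bar lower end (array([ 0.51301545, -0.37942251,  0.13720586]), [np.float64(0.0011063246619397277), np.float64(0.001106324661939836)])
ends [ 0.51370096 -0.37653956  0.145     ] [ 0.59059961 -0.33755131  0.145     ] [ 0.55215028 -0.35704543  0.145     ] yaw -63.11461729994239
col@.07 [ 0.45936584 -0.28082921  0.07      ]
col@.07 [ 0.45918989 -0.28103341  0.07      ]
btn@.056 [ 0.53465747 -0.24889479  0.056     ]
btn@.056 [ 0.53509364 -0.24845095  0.056     ]
green [ 0.44665344 -0.2521521   0.032     ]
```

View pics/c2.png

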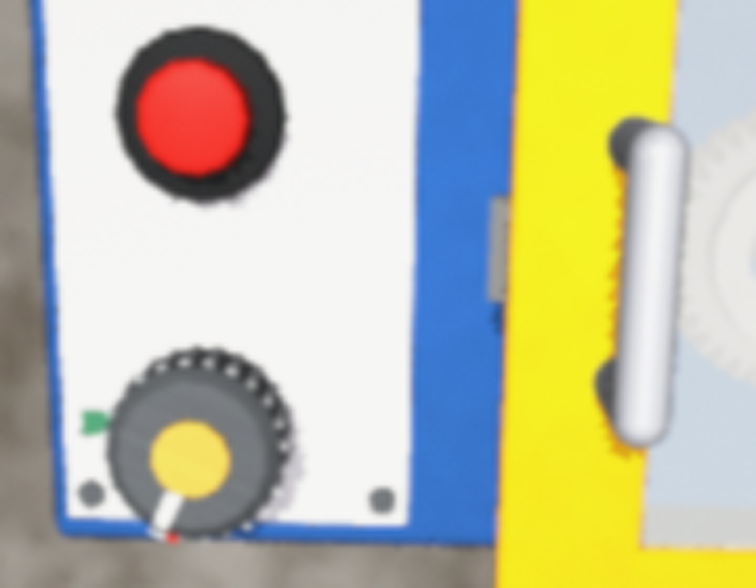

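The crop shows the line running from the brass centre (265,204) to about (259,221), next to the red mark. The bar ends are at (377,124) and (372,201).

Run:
```python
from h import *
import pickle
(m1,i1),(m2,i2)=[pickle.load(open(f+".pkl","rb")) for f in("w1","w2")]
g=cv2.cvtColor(i1,cv2.COLOR_RGB2HSV)
col=i1[60:110,325:360]; print([int(np.median(np.nonzero((g[r,325:360,1]<45)&(g[r,325:360,2]>150))[0])+325) if ((g[r,325:360,1]<45)&(g[r,325:360,2]>150))[0:18].any() else 0 for r in range(60,100,3)])
yaw=np.radians(-66.9);X=np.array([np.cos(yaw),np.sin(yaw)]);Y=np.array([-X[1],X[0]])
a,b=plane(m2,377.1,124,.147),plane(m2,372.4,201.4,.147);c=(a+b)/2;print("bar",a,b,c,np.linalg.norm(a-b),"baryaw",np.degrees(np.arctan2(*(a-b)[1::-1]))-90)
col=np.array([.4593,-.281]);print("pred",col+.102*X+.055*Y)
print("bar tri low",tri([ray(m1,341,92),ray(m2,372.4,201.4)]))
d=(plane(m2,259,221,.07)-plane(m2,265.1,204,.07))[:2];print("line rel -x, deg (cw remaining)",np.degrees(np.arctan2(d@-Y,d@-X)))
s=manip.sense();print("tool yaw",R.from_quat(s["tool_rot"]).as_matrix()[:2,0], s["q"])
print("to collar tcp .13", tool([*col,.13]))
```

```text
[347, 347, 347, 347, 347, 347, 347, 347, 347, 347, 0, 0, 0, 0]
bar [ 0.57984144 -0.33975033  0.147     ] [ 0.52159038 -0.36568224  0.147     ] [ 0.55071591 -0.35271628  0.147     ] 0.06376245076559241 baryaw -66.00257015887783
pred [ 0.54990857 -0.35324325]
bar tri low (array([ 0.52128395, -0.36607802,  0.14517327]), [np.float64(3.067500885722053e-05), np.float64(3.0675008857281276e-05)])
line rel -x, deg (cw remaining) 70.25257329785627
tool yaw [0.90766516 0.4196942 ] [-7.68266195e-01  3.91648581e-01  1.38265633e+00 -9.03140734e-04
  1.36737467e+00  3.69603963e-01]
to collar tcp .13 [-0.5120092  -1.92520881  6.66887465]
```

Run:
```python
from h import *
import pickle
(m1,i1),(m2,i2)=[pickle.load(open(f+".pkl","rb")) for f in("w1","w2")]
yaw=np.radians(-66.5);X=np.array([np.cos(yaw),np.sin(yaw)]);Y=np.array([-X[1],X[0]])
col=np.array([.4593,-.281]);O=col+.110*X+.055*Y
for px in((133,60),(130,150),(100,100),(90,180),(132,213)):
  for z in(.02,.12,.23):
    p=plane(m2,*px,z)[:2]-O;print(px,z,np.round([p@X*1000,p@Y*1000]))
s=manip.sense();c=manip.camera_model("wrist")
print("cam in tool",R.from_quat(s["tool_rot"]).inv().apply(c["origin"]-s["tcp_pos"]))
```

```text
(133, 60) 0.02 [-254.   87.]
(133, 60) 0.12 [-210.   77.]
(133, 60) 0.23 [-162.   67.]
(130, 150) 0.02 [-270.   -8.]
(130, 150) 0.12 [-222.    4.]
(130, 150) 0.23 [-170.   17.]
(100, 100) 0.02 [-296.   45.]
(100, 100) 0.12 [-243.   45.]
(100, 100) 0.23 [-184.   45.]
(90, 180) 0.02 [-321.  -44.]
(90, 180) 0.12 [-262.  -24.]
(90, 180) 0.23 [-198.   -3.]
(132, 213) 0.02 [-277.  -83.]
(132, 213) 0.12 [-228.  -54.]
(132, 213) 0.23 [-174.  -23.]
cam in tool [ 0.08255982 -0.00076539 -0.14260702]
```

Emit:
drive_tool([
  [[85,-0.3,-1,1,0],[85,-0.51,-1.93,2.5,0],[85,-0.51,-1.93,4,0],[85,-0.51,-1.93,5.5,0],[85,-0.51,-1.93,6.7,0],[85,-0.51,-1.93,6.7,0],[85,-0.51,-1.93,6.7,0]],
])

```text
t: 2.3
tcp_pos: [0.4598, -0.2806, 0.1294]
tool_rot: [0.977, 0.215, -0.0, -0.0]
force: [-0.6, 0.4, 0.1]
finger_gap: 0.994
gripper_force: 0.0
```

Run:
```python
from h import *
s=manip.sense();print(s["q"].round(3),s["tcp_pos"],"d",tool([.4593,-.281,.042]))
cv2.imwrite("pics/w3.png",manip.snapshot("wrist")[...,::-1])
```

```text
[-0.755  0.559  1.743 -0.     0.84   0.383] [ 0.45981338 -0.28059354  0.12944034] d [-0.02018773  0.00608745  2.91468338]
```

View pics/w3.png

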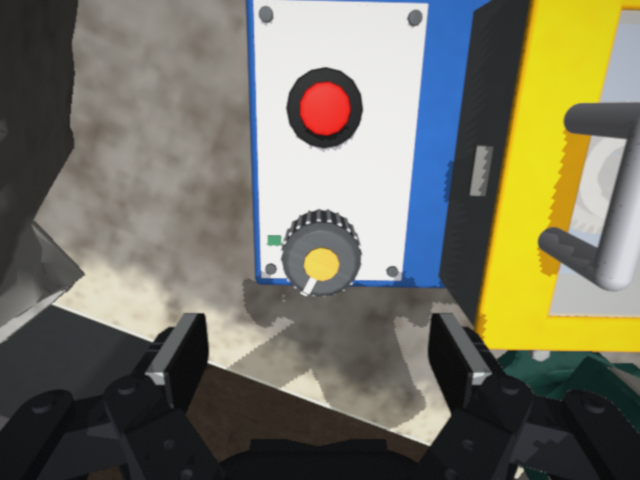

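The collar at (321,263) is centred between the fingers, and the path down looks clear. I'll descend and grip.

Emit:
drive_tool([
  [[85,0,0,1,-0.5],[85,0,0,2,-0.7],[85,0,0,2.6,-0.7],[85,0,0,2.9,-0.7],[85,0,0,2.9,-0.7],[40,0,0,2.9,-0.7],[40,0,0,2.9,-0.7],[40,0,0,2.9,-0.7],[40,0,0,2.9,-0.7],[40,0,0,2.9,-0.7]],
], squeeze=40)

```text
t: 3.35
tcp_pos: [0.4618, -0.2813, 0.0442]
tool_rot: [0.965, 0.263, 0.001, 0.003]
force: [0.3, -1.3, 4.9]
finger_gap: 0.524
gripper_force: 40.5
```

Emit:
drive_tool([
  [[40,0,0,0,0.7],[40,0,0,0,1.4],[40,0,0,0,2.1],[40,0,0,0,2.8],[40,0,0,0,3.5],[40,0,0,0,4.2],[40,0,0,0,4.7],[40,0,0,0,4.7],[40,0,0,0,4.7]],
])

```text
t: 4.25
tcp_pos: [0.4622, -0.2828, 0.0442]
tool_rot: [0.998, -0.062, 0.003, 0.003]
force: [-0.4, -5.1, 3.8]
finger_gap: 0.523
gripper_force: 40.4
```

Run:
```python
from h import *
s=manip.sense();print(s["q"].round(3),s["tcp_pos"],s["ft_torque"],s["force"])
print("yaw",np.degrees(np.arctan2(*R.from_quat(s["tool_rot"]).as_matrix()[1::-1,0])))
```

```text
[-0.755  0.706  1.785 -0.003  0.642  0.942] [ 0.46218689 -0.28282474  0.04417637] [-0.96366834  0.25242991 -0.14414961] [-0.41681528 -5.05384824  3.77845425]
yaw -7.077069842182017
```

Emit:
drive_tool([
  [[70,0,0,0,0],[70,0,0,0,0],[70,0,0,0,0],[70,0,0,0,-0.9],[70,0,0,0,-1.8],[70,0,0,0,-2.7],[70,0,0,0,-3.6],[70,0,0,0,-4.3],[70,0,0,0,-4.3],[70,0,0,0,-4.3]],
])

```text
t: 5.25
tcp_pos: [0.4601, -0.2789, 0.0422]
tool_rot: [0.972, 0.235, -0.0, -0.0]
force: [-0.3, -0.4, -0.9]
finger_gap: 0.817
gripper_force: 0.0
```

Run:
```python
from h import *
s=manip.sense();print(s["tcp_pos"],s["ft_torque"],s["force"],s["finger_gap"])
m=manip.camera_model("wrist");im=manip.snapshot("wrist");cv2.imwrite("pics/w4.png",im[...,::-1])
h=cv2.cvtColor(im,cv2.COLOR_RGB2HSV)
for n,lo,hi in(("brass",(18,90,90),(32,200,255)),("green",(45,80,40),(85,255,255))):
    k,l,st,c=cv2.connectedComponentsWithStats(cv2.inRange(h,lo,hi))
    for i in range(1,k):
        if st[i,4]>40: print(n,st[i,4],c[i].round(1),plane(m,*c[i],.07))
```

```text
[ 0.46005761 -0.27888059  0.04219394] [-0.01823328 -0.03172869  0.00127198] [-0.2619422  -0.43660025 -0.87953864] 0.816941712425524
brass 2264 [326.6 363.7] [ 0.45855173 -0.28200381  0.07      ]
green 257 [255.4 304.6] [ 0.46830505 -0.25028399  0.07      ]
```

View pics/w4.png

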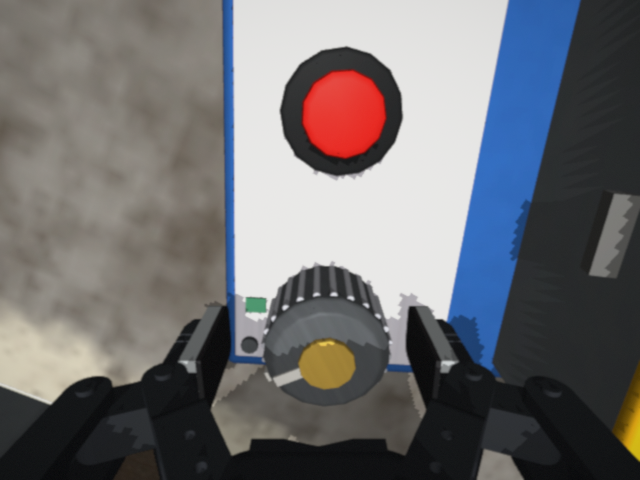

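The collar turned with the grip: the line now points from (327,364) to (272,380), about 33° short of green. I'll regrip and turn to the stop.

Emit:
drive_tool([
  [[40,0,0.08,0,0],[40,0,0.08,0,0],[40,0,0.08,0,0],[40,0,0.08,0,0],[40,0,0.08,0,0.8],[40,0,0.08,0,1.6],[40,0,0.08,0,2.4],[40,0,0.08,0,3.2],[40,0,0.08,0,3.6],[40,0,0.08,0,3.6]],
])

```text
t: 6.3
tcp_pos: [0.4618, -0.2825, 0.0427]
tool_rot: [1.0, -0.011, 0.0, 0.001]
force: [-0.5, -3.0, 4.0]
finger_gap: 0.523
gripper_force: 40.6
```

Run:
```python
from h import *
s=manip.sense();print(s["q"].round(3),s["tcp_pos"],s["ft_torque"],s["force"])
print("yaw",np.degrees(np.arctan2(*R.from_quat(s["tool_rot"]).as_matrix()[1::-1,0])))
```

```text
[-0.755  0.709  1.782 -0.003  0.647  0.84 ] [ 0.4617647  -0.28250194  0.04273985] [-0.16261925  0.0962997   0.8026934 ] [-0.54641327 -3.04625251  3.9642606 ]
yaw -1.2251851883026588
```

Emit:
drive_tool([
  [[40,0,0,0,0.25],[40,0,0,0,0.25],[40,0,0,0,0.25]],
])

```text
t: 6.6
tcp_pos: [0.4627, -0.2827, 0.0427]
tool_rot: [1.0, -0.03, 0.002, 0.001]
force: [3.1, -2.1, 1.6]
finger_gap: 0.523
gripper_force: 40.8
```

Run:
```python
from h import *
s=manip.sense();print(s["ft_torque"],s["force"])
print("yaw",np.degrees(np.arctan2(*R.from_quat(s["tool_rot"]).as_matrix()[1::-1,0])))
```

```text
[-0.44277102 -0.58279343  0.64374768] [ 3.1078912  -2.09653434  1.63327939]
yaw -3.386411211821539
```

Emit:
drive_tool([
  [[85,0,0,0,0],[85,0,0,0,0],[85,0,0,0,0],[85,0,0,-1,0],[85,0,0,-2,0],[85,0,0,-3.2,0],[85,0,0,-4,1],[85,0,0,-4,0.5],[85,0,0,-4,0],[85,0,0,-4,0]],
])

```text
t: 7.6
tcp_pos: [0.4606, -0.2807, 0.1623]
tool_rot: [1.0, -0.031, -0.0, -0.001]
force: [-0.1, 1.1, -0.0]
finger_gap: 0.993
gripper_force: 0.0
```

Run:
```python
from h import *
s=manip.sense();print(s["tcp_pos"],s["force"])
m=manip.camera_model("wrist");im=manip.snapshot("wrist");cv2.imwrite("pics/w5.png",im[...,::-1])
```

```text
[ 0.46061627 -0.28068831  0.16227105] [-0.08666679  1.13315024 -0.01150023]
```

View pics/w5.png

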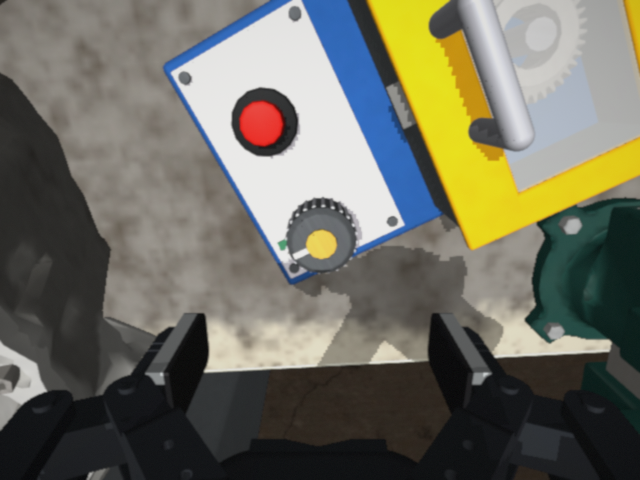

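The line runs from (321,244) to (292,257), parallel to the rig's -x edge and pointing at the green mark at (283,245), so the collar is locked. Next is the bar.

Run:
```python
from h import *
m=manip.camera_model("wrist")
d=(plane(m,292,257,.07)-plane(m,321,244,.07))[:2];print("line dir",np.degrees(np.arctan2(d[1],d[0])),"want",180-66.5)
print(tool([.551,-.353,.22]))
```

```text
line dir 111.91120286734304 want 113.5
[ 3.15453193  2.21368903 -1.93732415]
```

Emit:
drive_tool([
  [[85,0,0,-1.2,0],[85,0.5,0.3,-1.94,-0.8],[85,1.5,1,-1.94,-1.7],[85,2.5,1.7,-1.94,-2.6],[85,3.15,2.21,-1.94,-3.4],[85,3.15,2.21,-1.94,-3.4],[85,3.15,2.21,-1.94,-3.4],[85,3.15,2.21,-1.94,-3.4]],
])

```text
t: 8.45
tcp_pos: [0.5502, -0.3519, 0.2197]
tool_rot: [0.979, 0.205, -0.001, -0.001]
force: [-0.6, 0.6, -0.5]
finger_gap: 0.995
gripper_force: 0.0
```

Run:
```python
from h import *
s=manip.sense();print(s["q"].round(3),s["tcp_pos"],"d",tool([.551,-.353,.126]),"yaw",np.degrees(np.arctan2(*R.from_quat(s["tool_rot"]).as_matrix()[1::-1,0])))
cv2.imwrite("pics/w6.png",manip.snapshot("wrist")[...,::-1])
```

```text
[-0.74   0.58   1.367  0.     1.199  0.419] [ 0.55024064 -0.35191861  0.21973063] d [0.01259738 0.05267137 3.12419547] yaw 23.626371201546394
```

View pics/w6.png

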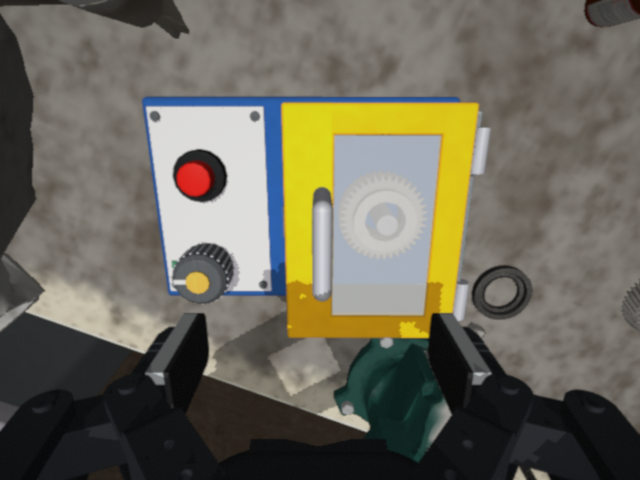

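The bar at (322,245) is aligned with and centred between the fingers. I'll descend and grip it.

Emit:
drive_tool([
  [[85,0,0.05,1.2,0],[85,0,0.05,2.2,0],[85,0,0.05,2.9,0],[85,0,0.05,3.1,0],[5,0,0.05,3.1,0],[5,0,0.05,3.1,0],[5,0,0.05,3.1,0],[5,0,0.05,3.1,0],[5,0,0.05,3.1,0],[5,0,0.05,3.1,0]],
], squeeze=40)

```text
t: 9.5
tcp_pos: [0.5519, -0.3535, 0.1286]
tool_rot: [0.979, 0.205, -0.0, -0.001]
force: [-1.6, 3.5, 5.2]
finger_gap: 0.123
gripper_force: 39.1
```

Emit:
drive_tool([
  [[5,0,0,-0.1,0],[5,0,0,-0.2,0],[5,0,0,-0.3,0],[5,0,0,-0.3,0],[5,0,0,-0.3,0]],
])

```text
t: 10.0
tcp_pos: [0.5525, -0.3551, 0.1328]
tool_rot: [0.979, 0.205, 0.0, -0.0]
force: [5.7, -3.2, -18.4]
finger_gap: 0.123
gripper_force: 39.6
```

Emit:
drive_tool([
  [[5,0,0,-0.1,0],[5,0,0,-0.15,0],[5,0,0,-0.15,0]],
])

```text
t: 10.3
tcp_pos: [0.554, -0.3585, 0.14]
tool_rot: [0.979, 0.205, 0.001, 0.004]
force: [5.3, -7.9, -12.4]
finger_gap: 0.121
gripper_force: 40.9
```

Emit:
drive_tool([
  [[5,0,0,0,0],[5,0,0,0,0],[5,0,0,0,0]],
])

```text
t: 10.6
tcp_pos: [0.554, -0.3584, 0.1399]
tool_rot: [0.979, 0.205, 0.002, 0.004]
force: [5.5, -8.0, -12.9]
finger_gap: 0.12
gripper_force: 40.9
```

Run:
```python
from h import *
s=manip.sense();print(s["tcp_pos"],s["force"],s["ft_torque"],s["qd"].round(4))
a=manip.snapshot("wrist");cv2.imwrite("pics/w7.png",a[...,::-1])
m=manip.camera_model("wrist");h=cv2.cvtColor(a,cv2.COLOR_RGB2HSV)
k=cv2.inRange(h,(22,150,60),(32,255,255));n,l,st,c=cv2.connectedComponentsWithStats(k)
i=1+st[1:,4].argmax();print(st[i])
# front-edge top-left corner of cover: predicted by model for th
yaw=np.radians(-66.4);X=np.array([np.cos(yaw),np.sin(yaw),0]);Y=np.array([-X[1],X[0],0])
O=np.array([.551,-.353,0])+.008*X
for th in(0,.04,.11):
    r=np.array([-.135,.0]);x=.095+r[0]*np.cos(th);z=.107-r[0]*np.sin(th)
    print(th,[proj(m,O+X*x+Y*y+[0,0,z]).round(1).tolist() for y in(.085,-.085)])
ys,xs=np.nonzero(l==i)
for y in range(st[i][1],st[i][1]+st[i][3],25): print(y,xs[ys==y].min(),end="; ")
```

```text
[ 0.55400408 -0.35843696  0.1399301 ] [  5.52168503  -7.95059916 -12.8585652 ] [-0.99566192 -0.77228753 -0.0261567 ] [ 0.0013  0.0004 -0.0012 -0.0004 -0.0001  0.0005]
[  244   104   289   287 31745]
0 [[230.3, 101.7], [251.7, 420.2]]
0.04 [[227.9, 101.5], [250.4, 427.7]]
0.11 [[224.5, 101.2], [248.9, 441.6]]
104 247; 129 245; 154 247; 179 248; 204 249; 229 251; 254 253; 279 254; 304 255; 329 458; 354 455; 379 467;
```

Run:
```python
from h import *
s=manip.sense();m=manip.camera_model("wrist");Rt=R.from_quat(s["tool_rot"])
rel=Rt.inv().apply(m["origin"]-s["tcp_pos"]);rq=Rt.inv()*R.from_quat(m["orientation"])
R6=R.from_quat([.9787,.2047,-.001,-.001]);m6=dict(m);m6["origin"]=np.array([.55024,-.35192,.21973])+R6.apply(rel);m6["orientation"]=(R6*rq).as_quat()
yaw=np.radians(-66.4);X=np.array([np.cos(yaw),np.sin(yaw),0]);Y=np.array([-X[1],X[0],0]);O=np.array([.551,-.353,0])+.008*X
def edge(im):
    h=cv2.cvtColor(im,cv2.COLOR_RGB2HSV);k=cv2.inRange(h,(22,150,60),(32,255,255));n,l,st,c=cv2.connectedComponentsWithStats(k)
    ys,xs=np.nonzero(l==1+st[1:,4].argmax());return ys,xs
i6=cv2.imread("pics/w6.png")[...,::-1].copy();i7=cv2.imread("pics/w7.png")[...,::-1].copy()
for n,mm,im in(("w6",m6,i6),("w7",m,i7)):
    ys,xs=edge(im);L=[(xs[ys==y].min(),y) for y in range(ys.min()+15,ys.min()+180,15)]
    Rr=[xs[ys==y].max() for y in range(ys.min()+15,ys.min()+100,15)]
    print(n,L[0],L[-1],"right",Rr[:3],"top",ys.min())
    p=[plane(mm,u,v,.107)-O for u,v in L]; print(" front rig x at z=.107",np.round([q@X*1000 for q in p],1))
    p=[plane(mm,u,v,.107)-O for u,v in zip(Rr,[y for _,y in L])];print(" rear", np.round([q@X*1000 for q in p],1))
xf=-.04
```

```text
w6 (np.int64(282), 118) (np.int64(286), 268) right [np.int64(476), np.int64(474), np.int64(472)] top 103
 front rig x at z=.107 [-33.3 -32.9 -33.2 -33.5 -33.1 -33.4 -33.7 -33.3 -33.6 -33.2 -33.5]
 rear [88.4 88.3 88.2 88.1 88.  87.9]
w7 (np.int64(245), 119) (np.int64(253), 269) right [np.int64(530), np.int64(528), np.int64(525)] top 104
 front rig x at z=.107 [-34.2 -34.1 -34.5 -34.4 -34.3 -34.3 -34.2 -34.6 -34.1 -34.  -34.4]
 rear [89.4 89.6 89.4 89.1 89.4 89.1]
```

Run:
```python
from h import *
s=manip.sense();m=manip.camera_model("wrist");Rt=R.from_quat(s["tool_rot"])
im=cv2.imread("pics/w7.png");h=cv2.cvtColor(im,cv2.COLOR_BGR2HSV)
for dz in(-.030,-.025,-.019,-.012,-.006): print(dz,[proj(m,s["tcp_pos"]+Rt.apply([x,0,dz])).round(1).tolist() for x in(.032,0)])
for c in(312,318,324,330): print(c,[(r,*map(int,h[r,c])) for r in range(200,330,6)])
for r in(270,290,310): print(r,[(c,*map(int,h[r,c])) for c in range(290,350,4)])
```

```text
-0.03 [[321.0, 275.1], [320.8, 360.8]]
-0.025 [[320.9, 268.8], [320.7, 352.0]]
-0.019 [[320.8, 261.9], [320.6, 342.3]]
-0.012 [[320.7, 254.5], [320.6, 331.8]]
-0.006 [[320.6, 248.7], [320.5, 323.6]]
312 [(200, 28, 226, 199), (206, 28, 226, 199), (212, 28, 226, 199), (218, 28, 227, 199), (224, 28, 226, 199), (230, 27, 102, 113), (236, 120, 6, 79), (242, 110, 9, 81), (248, 110, 9, 82), (254, 120, 9, 82), (260, 120, 9, 83), (266, 120, 9, 119), (272, 114, 8, 157), (278, 120, 10, 176), (284, 116, 10, 176), (290, 115, 9, 174), (296, 115, 9, 174), (302, 120, 9, 174), (308, 120, 7, 173), (314, 115, 9, 174), (320, 120, 7, 173), (326, 115, 9, 173)]
318 [(200, 28, 227, 199), (206, 28, 224, 199), (212, 28, 224, 200), (218, 28, 227, 199), (224, 28, 226, 200), (230, 28, 226, 196), (236, 120, 4, 66), (242, 120, 10, 73), (248, 120, 10, 76), (254, 120, 10, 79), (260, 110, 9, 81), (266, 115, 11, 137), (272, 115, 9, 172), (278, 20, 4, 199), (284, 115, 8, 195), (290, 116, 9, 193), (296, 116, 9, 193), (302, 116, 9, 193), (308, 115, 8, 192), (314, 116, 9, 192), (320, 115, 8, 191), (326, 116, 9, 191)]
324 
[... 1124 characters left out ...]
30, 120, 9, 118), (334, 0, 2, 125), (338, 15, 6, 162), (342, 20, 4, 171), (346, 23, 6, 173)]
290 [(290, 28, 227, 199), (294, 28, 227, 198), (298, 22, 233, 165), (302, 18, 115, 131), (306, 114, 9, 141), (310, 124, 11, 167), (314, 116, 10, 181), (318, 116, 9, 193), (322, 116, 10, 185), (326, 115, 9, 169), (330, 114, 9, 147), (334, 115, 14, 109), (338, 106, 29, 167), (342, 106, 20, 165), (346, 30, 2, 163)]
310 [(290, 80, 10, 79), (294, 75, 6, 79), (298, 90, 10, 76), (302, 120, 9, 58), (306, 120, 7, 139), (310, 120, 9, 166), (314, 120, 7, 179), (318, 116, 9, 192), (322, 116, 10, 184), (326, 115, 9, 167), (330, 120, 9, 145), (334, 120, 8, 90), (338, 90, 7, 76), (342, 75, 7, 78), (346, 90, 7, 78)]
```

Run:
```python
from h import *
s=manip.sense();m=manip.camera_model("wrist");Rt=R.from_quat(s["tool_rot"])
rel=Rt.inv().apply(m["origin"]-s["tcp_pos"]);rq=Rt.inv()*R.from_quat(m["orientation"])
R6=R.from_quat([.9787,.2047,-.001,-.001]);t6=np.array([.55024,-.35192,.21973]);m6=dict(m);m6["origin"]=t6+R6.apply(rel);m6["orientation"]=(R6*rq).as_quat()
dep=lambda m,p:-R.from_quat(m["orientation"]).inv().apply(np.array(p)-m["origin"])[2]
i6=cv2.cvtColor(cv2.imread("pics/w6.png"),cv2.COLOR_BGR2HSV);i7=cv2.cvtColor(cv2.imread("pics/w7.png"),cv2.COLOR_BGR2HSV)
for r in(205,215,225,240,260,280): print("w6",r,[int(v) for v in i6[r,308:338,2]])
print("w6 col322",[(r,int(i6[r,322,1]),int(i6[r,322,2])) for r in range(180,310,4)])
for r in(275,285,300,315): print("w7",r,[int(v) for v in i7[r,300:340,2]])
print("w7 col318",[(r,int(i7[r,318,2])) for r in range(258,282,2)])
bar=np.array([.551,-.353,.145])
Y=np.array([.9164,.4003,0])
for y in(.032,.02,0,-.032): print("w6 pred",y,proj(m6,bar+y*Y),dep(m6,bar+y*Y)*1000)
for dz in(-.025,-.019,-.012,-.006):
  for x in(.032,.025,.012): p=s["tcp_pos"]+Rt.apply([x,0,dz]);print("w7 dz",dz,x,proj(m,p).round(1),dep(m,p)*1000)
```

```text
w6 205 [222, 221, 221, 212, 167, 118, 122, 141, 156, 166, 174, 179, 186, 188, 188, 187, 184, 179, 172, 164, 153, 138, 116, 110, 145, 169, 172, 186, 187, 187]
w6 215 [222, 222, 218, 198, 160, 140, 155, 170, 181, 190, 197, 206, 214, 218, 219, 217, 209, 201, 194, 187, 178, 164, 147, 126, 122, 146, 177, 187, 187, 184]
w6 225 [221, 222, 219, 195, 156, 139, 155, 170, 181, 190, 197, 206, 214, 218, 219, 216, 208, 200, 194, 186, 175, 162, 146, 128, 133, 154, 178, 187, 188, 188]
w6 240 [221, 221, 218, 194, 155, 138, 155, 170, 181, 190, 198, 206, 213, 218, 219, 215, 207, 199, 193, 185, 173, 160, 142, 125, 136, 157, 180, 189, 188, 188]
w6 260 [222, 222, 221, 214, 176, 144, 153, 169, 181, 190, 198, 206, 214, 218, 218, 213, 206, 198, 192, 183, 172, 156, 136, 128, 144, 162, 184, 188, 188, 188]
w6 280 [222, 222, 221, 214, 178, 144, 153, 168, 180, 189, 198, 206, 213, 217, 217, 211, 205, 197, 190, 181, 170, 152, 129, 126, 148, 177, 187, 188, 189, 187]
w6 col322 [(180, 223, 222), (184, 223, 222), (188, 14, 94), (192, 8, 91), (196, 8, 91), (200, 9, 110), (204, 9, 179), (208, 5, 216), (212, 2, 220), (216
[... 1486 characters left out ...]
2.15539670434134
w6 pred -0.032 [322.11997922 299.43412537] 242.42519842499496
w7 dz -0.025 0.032 [320.9 268.8] 127.55576251770101
w7 dz -0.025 0.025 [320.9 288.1] 129.7919671031374
w7 dz -0.025 0.012 [320.8 322.3] 133.94491847609075
w7 dz -0.019 0.032 [320.8 261.9] 133.24135727228304
w7 dz -0.019 0.025 [320.8 280.5] 135.47756185771942
w7 dz -0.019 0.012 [320.7 313.5] 139.63051323067273
w7 dz -0.012 0.032 [320.7 254.5] 139.8745511526287
w7 dz -0.012 0.025 [320.7 272.4] 142.11075573806508
w7 dz -0.012 0.012 [320.6 304.1] 146.26370711101842
w7 dz -0.006 0.032 [320.6 248.7] 145.56014590721074
w7 dz -0.006 0.025 [320.6 266. ] 147.79635049264715
w7 dz -0.006 0.012 [320.5 296.7] 151.94930186560043
```

Emit:
drive_tool([
  [[5,0,0.1,0,0],[5,0,0.2,-0.1,0],[5,0,0.3,-0.2,0],[5,0,0.35,-0.35,0],[5,0,0.35,-0.35,0],[5,0,0.35,-0.35,0]],
])

```text
t: 11.25
tcp_pos: [0.557, -0.3653, 0.1521]
tool_rot: [0.979, 0.205, 0.001, 0.001]
force: [4.9, -2.6, -8.0]
finger_gap: 0.121
gripper_force: 40.5
```

Run:
```python
from h import *
s=manip.sense();print(s["tcp_pos"],s["force"],s["ft_torque"])
d=s["tcp_pos"]-[.5519,-.3535,.1286];print("rig dx,dz mm",1000*(d[0]*.4003-d[1]*.9164),1000*d[2])
im=manip.snapshot("wrist");cv2.imwrite("pics/w8.png",im[...,::-1]);m=manip.camera_model("wrist");Rt=R.from_quat(s["tool_rot"])
h=cv2.cvtColor(im,cv2.COLOR_RGB2HSV)
print("col318",[(r,int(h[r,318,2])) for r in range(240,290,3)])
for dz in(-.025,-.019,-.012,-.006,0): print(dz,proj(m,s["tcp_pos"]+Rt.apply([.032,0,dz])).round(1))
print(h[285,295:345,2].tolist())
```

```text
[ 0.55699617 -0.36527294  0.15210208] [ 4.86882353 -2.64756083 -8.03648309] [-0.33122594 -0.59550251 -0.07317015]
rig dx,dz mm 12.828720295680052 23.502077379684653
col318 [(240, 169), (243, 167), (246, 127), (249, 67), (252, 71), (255, 77), (258, 81), (261, 96), (264, 131), (267, 152), (270, 169), (273, 193), (276, 203), (279, 203), (282, 200), (285, 196), (288, 195)]
-0.025 [321.2 268.9]
-0.019 [321.1 262. ]
-0.012 [321.  254.6]
-0.006 [320.9 248.8]
0 [320.8 243.4]
[200, 199, 201, 203, 202, 192, 163, 125, 112, 126, 138, 147, 156, 162, 169, 173, 177, 180, 184, 188, 192, 193, 193, 196, 196, 196, 192, 190, 187, 183, 179, 172, 168, 162, 155, 149, 139, 128, 114, 111, 140, 164, 173, 177, 177, 176, 173, 170, 169, 170]
```

Following the arc, the bar has now risen 23 mm and moved 13 mm back with no slip in the pads. The early 18 N reading at about 4 mm could still mean the catch was touched. I'll let the cover down and repeat the tug gently along its arc to be sure.

Emit:
drive_tool([
  [[5,0,-0.1,0.15,0],[5,0,-0.18,0.35,0],[5,0,-0.26,0.55,0],[5,0,-0.35,0.75,0],[5,0,-0.35,0.8,0],[5,0,-0.35,0.8,0],[5,0,-0.35,0.8,0]],
])

```text
t: 12.0
tcp_pos: [0.5519, -0.3536, 0.1289]
tool_rot: [0.979, 0.206, -0.0, -0.001]
force: [-0.0, 2.8, 6.6]
finger_gap: 0.116
gripper_force: 42.9
```

Emit:
drive_tool([
  [[5,0,0.04,-0.08,0],[5,0,0.04,-0.08,0],[5,0,0.04,-0.08,0]],
])

```text
t: 12.3
tcp_pos: [0.5519, -0.3538, 0.1294]
tool_rot: [0.979, 0.205, -0.001, -0.002]
force: [0.5, 5.1, 2.0]
finger_gap: 0.12
gripper_force: 42.3
```

Emit:
drive_tool([
  [[5,0,0.04,-0.08,0],[5,0,0.04,-0.08,0],[5,0,0.04,-0.08,0]],
])

```text
t: 12.6
tcp_pos: [0.5523, -0.3545, 0.1313]
tool_rot: [0.979, 0.205, -0.001, -0.003]
force: [1.0, 5.6, 0.5]
finger_gap: 0.122
gripper_force: 42.2
```

Emit:
drive_tool([
  [[5,0,0.04,-0.08,0],[5,0,0.04,-0.08,0],[5,0,0.04,-0.08,0]],
])

```text
t: 12.9
tcp_pos: [0.5526, -0.3554, 0.1334]
tool_rot: [0.979, 0.205, -0.001, -0.003]
force: [0.4, 5.2, -0.7]
finger_gap: 0.123
gripper_force: 42.1
```

Emit:
drive_tool([
  [[5,0,0.04,-0.08,0],[5,0,0.04,-0.08,0],[5,0,0.04,-0.08,0]],
])

```text
t: 13.2
tcp_pos: [0.553, -0.3564, 0.1356]
tool_rot: [0.979, 0.205, -0.001, -0.003]
force: [1.3, 5.5, -0.7]
finger_gap: 0.122
gripper_force: 42.1
```

Emit:
drive_tool([
  [[5,0,0.04,-0.08,0],[5,0,0.04,-0.08,0],[5,0,0.04,-0.08,0]],
])

```text
t: 13.5
tcp_pos: [0.5534, -0.3573, 0.1376]
tool_rot: [0.979, 0.205, -0.001, -0.003]
force: [2.0, 4.2, -2.3]
finger_gap: 0.126
gripper_force: 41.9
```

Emit:
drive_tool([
  [[5,0,0.04,-0.08,0],[5,0,0.04,-0.08,0],[5,0,0.04,-0.08,0]],
])

```text
t: 13.8
tcp_pos: [0.5539, -0.3583, 0.1396]
tool_rot: [0.979, 0.205, -0.001, -0.004]
force: [2.5, 5.0, -4.2]
finger_gap: 0.12
gripper_force: 41.8
```

This time it passes 4 mm with almost no force. To explain the first 18 N reading, I'll set the cover down, regrip, and repeat exactly the first tug.

Emit:
drive_tool([
  [[5,0,-0.12,0.24,0],[5,0,-0.24,0.48,0],[5,0,-0.24,0.48,0],[40,0,-0.24,0.48,0],[40,0,-0.24,0.48,0],[5,0,-0.24,0.48,0],[5,0,-0.24,0.48,0],[5,0,-0.24,0.48,0],[5,0,-0.24,0.48,0],[5,0,-0.24,0.48,0]],
])

```text
t: 14.8
tcp_pos: [0.5513, -0.3538, 0.1272]
tool_rot: [0.979, 0.205, -0.001, -0.001]
force: [-2.5, 2.8, 1.5]
finger_gap: 0.123
gripper_force: 39.0
```

Emit:
drive_tool([
  [[5,0,0,-0.1,0],[5,0,0,-0.2,0],[5,0,0,-0.3,0],[5,0,0,-0.3,0],[5,0,0,-0.3,0]],
])

```text
t: 15.3
tcp_pos: [0.5531, -0.3576, 0.1363]
tool_rot: [0.979, 0.205, 0.001, 0.003]
force: [1.4, -6.6, -8.7]
finger_gap: 0.121
gripper_force: 39.0
```

The same tug now gives 9 mm at 9 N, whereas the first stopped at 4.2 mm with 18 N. So the cover was caught at first, and my stronger pull overran the catch. I'll let it down and press the release button as asked.

Emit:
drive_tool([
  [[5,0,0,0.15,0],[5,0,0,0.3,0],[5,0,0,0.3,0],[60,0,0,0.3,0],[85,0,0,0.3,0],[85,0,0,0.3,0],[85,0,0,-0.7,0],[85,0,0,-1.9,0],[85,0,0,-2.9,0],[85,0,0,-2.9,0]],
])

```text
t: 16.3
tcp_pos: [0.5552, -0.357, 0.2294]
tool_rot: [0.979, 0.206, 0.004, 0.005]
force: [0.2, 0.0, 0.8]
finger_gap: 0.995
gripper_force: 0.0
```

Run:
```python
from h import *
s=manip.sense();print(s["tcp_pos"],tool([.5366,-.2527,.12]),tool([.5366,-.2527,.056]))
m=manip.camera_model("wrist");im=manip.snapshot("wrist")
h=cv2.cvtColor(im,cv2.COLOR_RGB2HSV);k,l,st,c=cv2.connectedComponentsWithStats(cv2.inRange(h,(0,150,90),(8,255,255)))
print([(st[i,4],c[i].round(1),plane(m,*c[i],.056)) for i in range(1,k) if st[i,4]>100])
```

```text
[ 0.55516375 -0.35701836  0.22937279] [ 0.81378378 -3.47289432  3.61146696] [ 0.8026785  -3.49673047  5.74463822]
[(np.int32(937), array([185.7, 180.9]), array([ 0.53571984, -0.24853984,  0.056     ]))]
```

Emit:
drive_tool([
  [[0,0.3,-1.2,0,0],[0,0.6,-2.5,0,0],[0,0.8,-3.48,0.3,0],[0,0.8,-3.48,1.5,0],[0,0.8,-3.48,3,0],[0,0.8,-3.48,4,0],[0,0.8,-3.48,4.6,0],[0,0.8,-3.48,4.6,0],[0,0.8,-3.48,4.6,0]],
])

```text
t: 17.25
tcp_pos: [0.5319, -0.2491, 0.0848]
tool_rot: [0.979, 0.205, -0.001, -0.001]
force: [0.4, -0.8, 1.3]
finger_gap: -0.0
gripper_force: 0.0
```

Run:
```python
from h import *
s=manip.sense();print(s["tcp_pos"],s["force"],s["finger_gap"],tool([.5366,-.2527,.056]),tool([.5366,-.2527,.045]))
```

```text
[ 0.53187301 -0.24914415  0.08480627] [ 0.43223563 -0.79061207  1.26764583] -0.00034106439349833415 [0.09730125 0.17322604 0.95989725] [0.09757098 0.17373704 1.32656346]
```

Emit:
drive_tool([
  [[0,0.1,0.12,0.4,0],[0,0.1,0.12,0.8,0],[0,0.1,0.12,1.1,0],[0,0.1,0.12,1.3,0],[0,0.1,0.12,1.38,0],[0,0.1,0.12,1.38,0]],
])

```text
t: 17.85
tcp_pos: [0.5369, -0.2519, 0.046]
tool_rot: [0.979, 0.206, 0.001, 0.001]
force: [-0.8, 0.3, 12.2]
finger_gap: 0.003
gripper_force: 6.2
```

Emit:
drive_tool([
  [[0,0,0,0.08,0],[0,0,0,0.08,0],[0,0,0,0.08,0]],
])

```text
t: 18.15
tcp_pos: [0.537, -0.252, 0.0457]
tool_rot: [0.979, 0.206, 0.001, 0.001]
force: [-3.3, 2.4, 24.7]
finger_gap: 0.0
gripper_force: 12.6
```

The button is bottomed: z no longer moves while the force rises to 25 N. I'll return to the bar.

Emit:
drive_tool([
  [[0,0,0,-1,0],[0,0,0,-2.5,0],[0,0,0,-4,0],[60,0,0,-5.5,0],[85,0,0.5,-6,0],[85,-0.3,1.8,-6,0],[85,-0.7,3.2,-6,0],[85,-0.8,3.4,-6,0],[85,-0.8,3.4,-6,0],[85,-0.8,3.4,-6,0]],
])

```text
t: 19.15
tcp_pos: [0.5546, -0.3532, 0.2208]
tool_rot: [0.979, 0.205, -0.001, -0.001]
force: [-0.3, 1.3, 0.7]
finger_gap: 0.994
gripper_force: 0.0
```

Run:
```python
from h import *
s=manip.sense();print(s["tcp_pos"],s["force"],s["finger_gap"],tool([.5515,-.3535,.127]))
m=manip.camera_model("wrist");im=manip.snapshot("wrist");h=cv2.cvtColor(im,cv2.COLOR_RGB2HSV)
k,l,st,c=cv2.connectedComponentsWithStats(cv2.inRange(h,(0,150,90),(8,255,255)))
print([(st[i,4],c[i].round(1),plane(m,*c[i],.056)) for i in range(1,k) if st[i,4]>100])
k=cv2.inRange(h,(22,150,60),(32,255,255));n,l,st,c=cv2.connectedComponentsWithStats(k);i=1+st[1:,4].argmax();ys,xs=np.nonzero(l==i)
X=np.array([.4003,-.9164,0]);O=np.array([.551,-.353,0])+.008*X
print([round(float((plane(m,xs[ys==y].min(),y,.107)-O)@X*1000),1) for y in range(ys.min()+15,ys.min()+180,40)])
```

```text
[ 0.55462141 -0.35322432  0.22084588] [-0.33665806  1.30667949  0.68936395] 0.9937473384200263 [-0.09686306 -0.02436457  3.12834541]
[(np.int32(965), array([190.5, 182.6]), array([ 0.53576623, -0.24858433,  0.056     ]))]
[-33.2, -33.4, -33.5, -33.0, -32.4]
```

Cover shut, button sprung back. Grip the bar again.

Emit:
drive_tool([
  [[85,-0.1,-0.02,1.2,0],[85,-0.1,-0.02,2.2,0],[85,-0.1,-0.02,2.9,0],[85,-0.1,-0.02,3.1,0],[5,-0.1,-0.02,3.1,0],[5,-0.1,-0.02,3.1,0],[5,-0.1,-0.02,3.1,0],[5,-0.1,-0.02,3.1,0],[5,-0.1,-0.02,3.1,0],[5,-0.1,-0.02,3.1,0]],
], squeeze=40)

```text
t: 20.2
tcp_pos: [0.5519, -0.3535, 0.1297]
tool_rot: [0.979, 0.205, -0.0, -0.002]
force: [-0.8, 4.6, 5.4]
finger_gap: 0.121
gripper_force: 39.0
```

Emit:
drive_tool([
  [[5,0,0.05,-0.1,0],[5,0,0.1,-0.2,0],[5,0,0.15,-0.33,0],[5,0,0.15,-0.33,0]],
])

```text
t: 20.6
tcp_pos: [0.5533, -0.357, 0.1379]
tool_rot: [0.979, 0.205, -0.001, -0.003]
force: [-0.7, 6.5, -1.9]
finger_gap: 0.123
gripper_force: 39.1
```

Emit:
drive_tool([
  [[5,0,0.16,-0.24,0],[5,0,0.33,-0.47,0],[5,0,0.52,-0.69,0],[5,0,0.71,-0.89,0],[5,0,0.92,-1.07,0],[5,0,1.14,-1.24,0],[5,0,1.14,-1.24,0],[5,0,1.14,-1.24,0]],
])

```text
t: 21.4
tcp_pos: [0.566, -0.386, 0.1772]
tool_rot: [0.979, 0.206, -0.002, -0.005]
force: [-5.3, 11.7, 11.3]
finger_gap: 0.123
gripper_force: 39.2
```

Emit:
drive_tool([
  [[5,0,0.24,-0.15,0],[5,0,0.48,-0.29,0],[5,0,0.74,-0.4,0],[5,0,1.0,-0.5,0],[5,0,1.0,-0.5,0],[5,0,1.0,-0.5,0]],
])

```text
t: 22.0
tcp_pos: [0.5802, -0.4182, 0.1944]
tool_rot: [0.979, 0.205, 0.0, 0.001]
force: [-3.8, 4.3, 10.9]
finger_gap: 0.117
gripper_force: 41.4
```

Run:
```python
from h import *
s=manip.sense();d=s["tcp_pos"]-[.5516,-.3535,.127];dx=1000*(d[0]*.4003-d[1]*.9164);dz=1000*d[2]
print(dx,dz,s["force"],"theta",np.degrees(np.arctan2(45,103)*-1+np.pi-np.arctan2(45+dz,-103+dx)),"r",np.hypot(45+dz,dx-103))
m=manip.camera_model("wrist");im=manip.snapshot("wrist");cv2.imwrite("pics/w9.png",im[...,::-1]);h=cv2.cvtColor(im,cv2.COLOR_RGB2HSV)
print("bar in pads v:",[int(v) for v in h[240:300:4,318,2]],[int(v) for v in h[285,295:345:2,2]])
```

```text
70.75979467253454 67.38495115846915 [-3.8140604   4.3375188  10.90979209] theta 50.3930554238877 r 116.91795450848697
bar in pads v: [180, 178, 177, 176, 145, 126, 169, 199, 226, 232, 229, 224, 225, 224, 224] [167, 164, 158, 139, 140, 166, 186, 199, 209, 218, 223, 226, 223, 220, 215, 205, 194, 183, 162, 133, 155, 168, 168, 168, 168]
```

Emit:
drive_tool([
  [[5,0,0,0,0],[5,0,0,0,0],[5,0,0,0,0],[5,0,0,0,0],[5,0,0,0,0]],
])

```text
t: 22.55
tcp_pos: [0.5801, -0.4181, 0.1944]
tool_rot: [0.979, 0.205, 0.0, 0.001]
force: [-3.1, 5.2, 10.8]
finger_gap: 0.126
gripper_force: 41.4
```

```bash
python3 -c "
from station import manip
s=manip.sense();print(s['tcp_pos'],s['force'],s['finger_gap'],s['gripper_force'])
print(manip.sign_off())"
```

```text
[ 0.58013066 -0.41812468  0.19435895] [-3.09503125  5.17871272 10.77298966] 0.12555352638719755 41.39624297618866
the job is handed in; nothing more can be done
None
```

I handed the job in at 22.6 s with the collar locked at green, the release button pressed fully in, and the cover held open at about 50°; but the cover seemed caught on the first tug (4 mm at 18 N) and my next, harder pull forced it to about 0.24 rad before I let it down and pressed the button, which may count against the run.

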